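Snap a TLC plate level in its tray and lay the square to its baseline

TASK

The thin-layer plate is not seated: its far end still rides up on the tray's sprung roller, so press it down until it snaps in and lies level on the bed. Then fetch the square from the logbook and lay it ready for ruling the baseline: blade flat across the plate with its graduated edge along the line where the greyish zone meets the white layer, and the stock pushed home, so that it sits flush along the plate's open side edge and the plate itself is up against the tray's side stop. Let go of it, leave the plate seated, and do not disturb the bottle, dish, pen and beaker standing about.

Things in the scene. Friction and masses are not known exactly. Their poses are not given: they have to be found in the camera images.
- tray: Fixed low aluminium tray, 162 x 107 mm, bed 12 mm above the worktop. Origin on the worktop under the plate's place; +x to the roller end, +y to the open side, z up. Steel stops rise 4 mm over the bed: near end (face x = -51 mm) and -y side (face y = -50.5). The bed ends at y = +45, so a seated plate overhangs it there by about 5 to 11 mm. Spring housing x = 77 to 95, top 28 mm above the worktop.
- roller_mid (a point): Middle of the black roller's axis (12 mm diameter, 56 mm long along tray y, axis 18.5 mm above the worktop) at the tray's +x end. It sits on a sprung slide and gives way to tray +x.
- roller_slide (a joint): How far the sprung roller is pushed back, m: 0 free or with the plate riding on it, about 0.002 with the plate seated; preload 4.5 N, 0.6 N/mm.
- plate: Loose glass plate 100 x 100 x 5 mm, 0.125 kg, white layer on top, a greyish zone 25 mm deep along its near (-x) end. Origin: middle of its underside; axes as the tray's when seated. Starts tilted 0.11 rad: near end on the bed at the near stop, far (+x) end 11 mm up on the roller, 3 to 7 mm off the side stop. Seated, its top is 17 mm above the worktop; a sideways push of 6 to 11 N slides it to the side stop.
- press_point (a point): Point on the plate's top, 30 mm from its middle towards the raised end. Pressed down here with about 4 to 7 N, the roller gives way, the end snaps down onto the bed and the roller holds it there against the near stop.
- line_end (a point): Point on the plate's top at its +y edge where the grey zone meets the white layer: plate frame (-25, 50, 5) mm. The line runs from here along the plate's -y.
- square: Loose L-shaped ruling square, 0.14 to 0.21 kg. Origin at its heel (see heel); x along the stock, blade along -y, z up. Steel blade: x 0 to 28 mm, y +9 to -130, z 0 to 3; ruling edge x = 0. Aluminium stock: x 0 to 80, y 0 to 14, z -11 to +3; inner face y = 0. Starts blade flat on the logbook, stock hanging over its +y side. Laid right, its axes match the plate's and its origin is at line_end.
- grip (a point): Where to hold the square from above: on the black ridge on the stock, at square (32, 7, 15) mm. The ridge is 12 mm wide (y 1 to 13), 64 mm long (x 8 to 72), z 3 to 27. Centre of mass near (24, -35, 2).
- heel (a point): The square's corner: on the stock's inner face, at the blade's graduated outer (ruling) edge, level with the blade's underside.
- toe (a point): Other end of the stock's inner face, 80 mm along +x from the heel, same level.
- logbook: Black notebook 165 (x) x 120 (y) mm, about 12 mm thick (wire binding 16 mm), loose, lying on the 3 mm mouse pad; origin at the middle of its underside.
- reagent_bottle: White plastic bottle with a red cap, 48 mm across, 110 mm tall; origin at the middle of its base. Leave alone.
- petri_dish: Closed clear dish, 62 mm across, 14 mm tall; origin at the middle of its base. Leave alone.
- pen: White pen, 145 mm long, along its y; origin at the middle of its underside. Leave alone.
- beaker: Small glass beaker, 57 mm across, 70 mm tall; origin at the middle of its base. Leave alone.

How it is judged:
On the way:
1. the plate has snapped down and lies level on the tray's bed, before the square touches it (angle between plate's own z axis and vertical below 0.015 rad and z of plate in the frame of tray between 0.0108 and 0.0133 m and contact force between square and plate below 0.05 N), for 0.2 s.
At the end, for the whole second after the job is handed in: the plate lies level on the bed (0.015 rad, 1.2 mm), within 1.5 mm of the side stop; the square's blade lies flat on it (0.015 rad, 1.2 mm), both ends of the stock's face within 1.5 mm of the plate's +y edge, the ruling edge within 3 mm of the zone's edge; both at rest (angle between each of plate, square's own z axis and vertical below 0.015 rad and z of plate in the frame of tray between 0.0108 and 0.0133 m and y of plate in the frame of tray between -0.0022 and 0.001 m and y of heel in the frame of plate between 0.0485 and 0.0515 m and y of toe in the frame of plate between 0.0485 and 0.0515 m and x of heel in the frame of plate between -0.028 and -0.022 m and z of heel in the frame of plate between 0.0038 and 0.0063 m and linear speed of each of square, plate below 0.01 m/s); the robot touches nothing.
It fails at once if the bottle, dish, pen or beaker is moved by more than 25 mm (distance of any of reagent_bottle, petri_dish, pen, beaker from where it was at the start of the episode above 0.025 m).
It also fails if it takes over 64 s, if anything falls off the work surface, if the arm or the gripper's body presses on something with over 40 N, if the wrist force passes 120 N, or if a joint passes its speed limit or range.

ROBOT

A 7-joint arm with a two-finger parallel gripper is mounted at the origin on a cart in front of the work surface, level with it; the furniture and walls round the work are solid. World frame = base frame: x ahead of the robot, y to its left, z up, the work surface at z = 0. Lengths are in m, angles in rad, forces in N, time in s.
With the tool pointing down it reaches from about 0.4 to 0.85 m from the base axis. Payload 4.4 kg.
Tool frame: the origin (TCP) lies at the very end of the fingers, on their centre line; the grasp point (between the pads) lies 19 mm behind it; z points along the fingers, y is the direction in which the jaws open and shut (so a half turn about z gives the same grasp; the last joint's range is limited). The gripper opens to 94 mm and grips with 3 to 60 N. Pads are 16 mm wide; open, the fingers measure 119 mm over their backs; the gripper's body (75 mm by 177 mm) begins 78 mm behind the grasp point.
Start: joints at [1.152, 0.628, 0.038, 1.517, -0.027, 0.996, -0.02], TCP at [0.225, -0.61, 0.205] pointing down, gripper open.
Joint ranges: [-3.06, 3.06], [-0.37, 2.12], [-1.25, 1.32], [0.18, 2.47], [-1.1, 4.24], [0.23, 1.98], [-2.94, 2.94]. Speed limits (rad/s): [2.57, 2.57, 3.14, 3.14, 3.14, 3.14, 3.14].

INTERFACE

Orientations are given as a unit quaternion [w, x, y, z].
In Python, from plant import env, camera, camera_model, spot_in, landmark_of gives the robot as it stands. Calls block until the motion is done:
- env.reach(position, orientation): joint-space move of the TCP to a pose.
- env.servo_line(position, ori=None, max_speed=0.15): straight line of the TCP; ori=None keeps the orientation; max_speed is the mean speed in m/s.
- env.move_j(angles): joint-space move.
- env.set_gripper(opening, grasp_force=None): opening from 0.0 (shut) to 1.0 (fully open); grasp_force is the grip in N (None keeps the last); returns when the fingers have stopped.
- env.sleep(seconds).
- env.solve_ik(position, orientation): joint angles nearest the present ones, or None.
- camera(name): name is "side" or "top" or "wrist"; returns the picture (384x512x3 uint8, red, green, blue); there is no depth.
- camera_model(name): a dict with "mtx" (3x3 intrinsics, pixels), "rvec" (rotation vector, rad) and "tvec" (3), from world to camera coordinates, as OpenCV has them; the wrist camera has in their place "hand_eye" (4x4, takes a point from camera to tool coordinates, whose origin is the TCP and whose axes are the flange's). Camera axes: x right, y down, z forward; pixel columns grow to the right and rows downward; lengths in m; the calibration is good to about 2 mm. A picture is of the moment at which its call begins: read the wrist's pose just before it. camera_model takes no time and is no camera call.
A pose or a line that the arm cannot do raises env.Unreachable and nothing moves.
- env.job_done(): hands the job in, once; it reports no verdict.
Trained networks look in the newest picture that a camera, given by its name, has taken for a name from the list of things; names that differ only in an ending like _2 or _b are one class to them, and where a whole thing is asked for, a point or a joint stands for the part that bears it (a point fixed in the world has none). Each returns a list of dicts, best first, with "score" (0 to 1); they miss things now and then, are a little off and sometimes report something else, mostly with a low value. They report only what shows in the picture. A call takes as long as a camera call.
- spot_in(name, camera): "uv" ([column, row] in pixels, amid what is visible of it).
- landmark_of(name, camera): "uv" ([column, row] in pixels: a listed point, or the origin of a listed thing).
Readings, each from a call of its own:
- env.current_time_s(): time.
- env.current_joints(): joint angles.
- env.current_joint_vel(): joint speeds.
- env.current_tau(): joint torques, N m.
- env.current_eef_pos(): TCP position.
- env.current_tool_rot(): TCP orientation.
- env.current_ft_force(): force on the tool from outside, world axes, zero at the start.
- env.current_torque(): the same for the moment, N m.
- env.current_width(): opening from 0.0 (shut) to 1.0 (fully open).
Only numpy, scipy, OpenCV 4.12 (cv2) and the standard library are available. Lean on these libraries where they do the work, as an engineer would, in place of code of your own. Each camera call takes 0.05 s, during which the arm holds its last target.

## Working session

There is one attempt and no reset: what is moved stays moved. The work goes in short steps, each a Python script; the robot and the scene stay as the last script left them, time stands still between calls to the robot, and variables do not carry over. Pictures are saved under pics/ and viewed, and the job is handed in when it is done.

```bash
ls; mkdir -p pics; cat > h.py <<'E'
import numpy as np, cv2
from plant import env, camera, camera_model, spot_in, landmark_of
from scipy.spatial.transform import Rotation as R
def save(im,n,crop=None,scale=None):
    if crop: im=im[crop[1]:crop[3],crop[0]:crop[2]]
    if scale: im=cv2.resize(im,None,fx=scale,fy=scale,interpolation=cv2.INTER_CUBIC)
    cv2.imwrite('pics/'+n,im[:,:,::-1])
def cam(name,pose=None):
    m=camera_model(name); K=np.array(m['mtx'])
    if 'rvec' in m:
        Rm=cv2.Rodrigues(np.array(m['rvec'],float))[0]; t=np.array(m['tvec'],float).ravel()
    else:
        p,q=pose; T=np.eye(4); T[:3,:3]=R.from_quat(np.r_[q[1:],q[0]]).as_matrix(); T[:3,3]=p
        W=np.linalg.inv(T@np.array(m['hand_eye'])); Rm=W[:3,:3]; t=W[:3,3]
    return K,Rm,t
def pose(): return np.array(env.current_eef_pos()),np.array(env.current_tool_rot())
def onplane(c,uv,z):
    K,Rm,t=c; d=Rm.T@np.linalg.inv(K)@np.r_[uv,1]; o=-Rm.T@t
    return o+d*(z-o[2])/d[2]
def proj(c,P):
    K,Rm,t=c; p=K@(Rm@np.asarray(P)+t); return p[:2]/p[2]
def tri(cs,uvs):
    A=[];b=[]
    for c,uv in zip(cs,uvs):
        K,Rm,t=c; d=Rm.T@np.linalg.inv(K)@np.r_[uv,1]; d/=np.linalg.norm(d); o=-Rm.T@t
        M=np.eye(3)-np.outer(d,d); A.append(M); b.append(M@o)
    x=np.linalg.solve(sum(A),sum(b)); 
    return x,[np.linalg.norm(proj(c,x)-uv) for c,uv in zip(cs,uvs)]
E
python3 - <<'E'
from h import *
for n in ['side','top','wrist']:
    p=pose(); save(camera(n),f'{n}0.png'); m=camera_model(n); print(n,{k:np.round(np.array(v),3).tolist() for k,v in m.items()})
    for k in ['line_end','press_point','grip','heel','toe','roller_mid','plate','tray','square','logbook','pen','petri_dish','beaker','reagent_bottle']:
        r=landmark_of(k,n); print(k,[(np.round(a['uv'],1).tolist(),round(a['score'],2)) for a in r[:2]])
print(pose(),env.current_time_s())
E
```

```text
pics
side {'mtx': [[396.958, 0.0, 259.808], [0.0, 396.958, 191.633], [0.0, 0.0, 1.0]], 'rvec': [0.605, -2.64, 1.213], 'tvec': [0.508, 0.127, 0.948]}
line_end [([250.8, 271.3], 0.67)]
press_point [([236.6, 250.2], 0.73)]
grip [([279.3, 182.4], 0.73)]
heel [([290.1, 193.2], 0.9)]
toe [([263.9, 183.8], 0.74)]
roller_mid [([232.8, 243.1], 0.81)]
plate [([250.8, 256.0], 0.93)]
tray []
square [([288.0, 192.0], 0.74)]
logbook [([297.5, 184.0], 0.84)]
pen [([266.8, 316.1], 0.72)]
petri_dish [([289.6, 227.6], 0.57)]
beaker [([265.4, 317.0], 0.73), ([329.8, 144.4], 0.61)]
reagent_bottle [([212.5, 190.1], 0.7)]
top {'mtx': [[349.962, 0.0, 263.497], [0.0, 349.962, 184.514], [0.0, 0.0, 1.0]], 'rvec': [2.141, -2.179, 0.134], 'tvec': [0.076, 0.51, 0.923]}
line_end [([170.0, 215.4], 0.96), ([240.5, 225.2], 0.32)]
press_point [([190.3, 196.6], 0.64), ([302.2, 199.1], 0.58)]
grip [([274.3, 192.9], 0.83)]
heel [([274.6, 204.1], 0.65)]
toe [([279.3, 179.4], 0.56)]
roller_mid [([271.5, 202.1], 0.71), ([187.2, 189.6], 0.67)]
plate [([189.3, 206.1], 0.75), ([275.4, 200.9], 0.53)]
tray []
square [([278.1, 205.5], 0.87)]
logbook [([301.6, 201.6], 0.71)]
pen [([147.3, 241.6], 0.54), ([273.3, 200.5], 0.35)]
petri_dish [([241.1, 225.5], 0.75)]
beaker [([377.5, 208.0], 0.55)]
reagent_bottle [([251.7, 135.1], 0.88)]
wrist {'mtx': [[326.202, 0.0, 254.28], [0.0, 326.202, 194.232], [0.0, 0.0, 1.0]], 'hand_eye': [[-0.0, -0.958, -0.285, 0.083], [1.0, -0.0, 0.001, -0.0], [-0.001, -0.285, 0.958, -0.18], [0.0, 0.0, 0.0, 1.0]]}
line_end []
press_point []
grip []
heel []
toe []
roller_mid []
plate []
tray []
square []
logbook []
pen []
petri_dish []
beaker []
reagent_bottle []
(array([ 0.22463829, -0.60994909,  0.20547788]), array([-1.86063098e-06,  9.84482815e-01,  1.75481014e-01,  3.81462754e-05])) 2.25
```

View pics/top0.png

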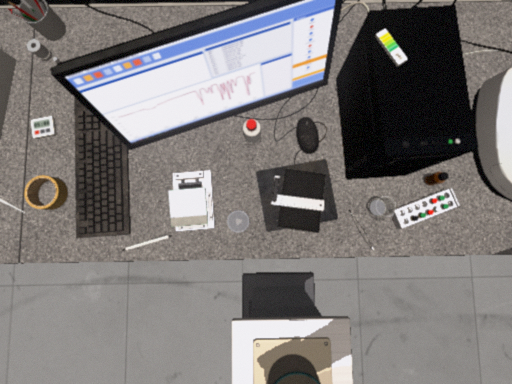

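View pics/side0.png

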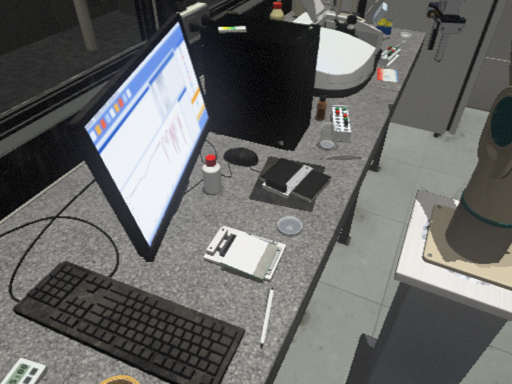

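```bash
python3 - <<'E'
from h import *
s=cam('side');t=cam('top')
print('cams',-s[1].T@s[2],-t[1].T@t[2])
d={'line_end':([250.8,271.3],[170,215.4]),'press':([236.6,250.2],[190.3,196.6]),'grip':([279.3,182.4],[274.3,192.9]),'heel':([290.1,193.2],[274.6,204.1]),'toe':([263.9,183.8],[279.3,179.4]),'roller':([232.8,243.1],[187.2,189.6]),'plate':([250.8,256],[189.3,206.1]),'square':([288,192],[278.1,205.5]),'log':([297.5,184],[301.6,201.6]),'dish':([289.6,227.6],[241.1,225.5]),'bottle':([212.5,190.1],[251.7,135.1]),'beaker':([329.8,144.4],[377.5,208])}
for k,(a,b) in d.items():
    x,e=tri([s,t],[a,b]); print(k,x.round(4),np.round(e,1))
print(onplane(t,[147.3,241.6],0))
E
```

```text
cams [0.19266891 0.79546823 0.70963631] [0.3956446  0.07016489 0.97823596]
line_end [0.4319 0.3213 0.0269] [0.1 0.1]
press [0.4879 0.2713 0.0132] [2.  1.7]
grip [0.4876 0.0384 0.0435] [0.3 0.3]
heel [0.4575 0.0368 0.0164] [0.4 0.4]
toe [0.5331 0.0241 0.0102] [2.1 2. ]
roller [0.5007 0.2737 0.0348] [0. 0.]
plate [0.4568 0.2723 0.0117] [0.3 0.2]
square [0.4598 0.029  0.0125] [2.  1.9]
log [ 0.4649 -0.0409 -0.0122] [0.5 0.5]
dish [ 0.409   0.1333 -0.0049] [3.  2.7]
bottle [ 0.66    0.0982 -0.0028] [0.3 0.2]
beaker [ 0.4405 -0.2502  0.0043] [1.  1.1]
[0.36219597 0.39002374 0.        ]
```

```bash
python3 - <<'E'
from h import *
def q(yaw): # tool x at yaw, z down
    return np.array([0,np.cos(yaw/2),np.sin(yaw/2),0])
for p in [[.46,.27,.2],[.49,.03,.2],[.44,.32,.06],[.49,.27,.03]]:
  for y in [0,.1,-.17,np.pi/2,-np.pi/2,np.pi,np.pi-.17,np.pi+.1,-np.pi+.1]:
    try: r=env.solve_ik(p,q(y)); print(p,round(y,2),None if r is None else np.round(r,2))
    except Exception as e: print(p,y,e)
print(env.current_time_s())
E
```

```text
[0.46, 0.27, 0.2] 0 [-0.35  0.48 -0.34  1.84  0.21  0.85 -2.36]
[0.46, 0.27, 0.2] 0.1 [-0.34  0.49 -0.36  1.84  0.22  0.85 -2.27]
[0.46, 0.27, 0.2] -0.17 [-0.37  0.48 -0.32  1.84  0.19  0.85 -2.52]
[0.46, 0.27, 0.2] 1.57 [-0.07  0.57 -0.78  1.84  0.49  0.94 -1.07]
[0.46, 0.27, 0.2] -1.57 [ 0.07  0.67 -1.06  1.83  0.67  1.05  1.89]
[0.46, 0.27, 0.2] 3.14 [ 0.14  0.75 -1.22  1.83  0.78  1.14  0.21]
[0.46, 0.27, 0.2] 2.97 [ 0.12  0.73 -1.19  1.83  0.76  1.12  0.06]
[0.46, 0.27, 0.2] 3.24 [ 0.14  0.76 -1.24  1.83  0.79  1.15  0.3 ]
[0.46, 0.27, 0.2] -3.04 [ 0.14  0.76 -1.24  1.83  0.79  1.15  0.3 ]
[0.49, 0.03, 0.2] 0 [-0.09  0.41 -0.04  1.96  0.02  0.78 -1.71]
[0.49, 0.03, 0.2] 0.1 [-0.07  0.41 -0.06  1.96  0.03  0.78 -1.63]
[0.49, 0.03, 0.2] -0.17 [-0.12  0.41  0.    1.96 -0.    0.77 -1.86]
[0.49, 0.03, 0.2] 1.57 [ 0.15  0.43 -0.38  1.95  0.22  0.8  -0.35]
[0.49, 0.03, 0.2] -1.57 [ 0.57  0.6  -1.06  1.94  0.64  0.98  2.35]
[0.49, 0.03, 0.2] 3.14 [ 0.41  0.5  -0.77  1.94  0.45  0.87  0.98]
[0.49, 0.03, 0.2] 2.97 [ 0.39  0.49 -0.73  1.94  0.42  0.86  0.84]
[0.49, 0.03, 0.2] 3.24 [ 0.43  
[... 630 characters left out ...]
59  0.63  0.43]
[0.44, 0.32, 0.06] -3.04 [-0.35  0.74 -0.51  1.93  0.59  0.63  0.43]
[0.49, 0.27, 0.03] 0 [-0.66  0.76  0.17  1.91 -0.25  0.49 -1.89]
[0.49, 0.27, 0.03] 0.1 [-0.64  0.76  0.14  1.91 -0.2   0.49 -1.83]
[0.49, 0.27, 0.03] -0.17 [-0.7   0.77  0.23  1.91 -0.34  0.5  -1.98]
[0.49, 0.27, 0.03] 1.57 [-0.4   0.76 -0.24  1.9   0.34  0.52 -0.87]
[0.49, 0.27, 0.03] -1.57 [-0.94  0.85  0.63  1.92 -0.83  0.65 -2.92]
[0.49, 0.27, 0.03] 3.14 [-0.18  0.83 -0.6   1.9   0.75  0.66  0.33]
[0.49, 0.27, 0.03] 2.97 [-0.2   0.81 -0.55  1.9   0.7   0.63  0.2 ]
[0.49, 0.27, 0.03] 3.24 [-0.16  0.83 -0.62  1.9   0.77  0.67  0.41]
[0.49, 0.27, 0.03] -3.04 [-0.16  0.83 -0.62  1.9   0.77  0.67  0.41]
2.25
```

```bash
python3 - <<'E'
from h import *
s=cam('side');t=cam('top')
for uv in ([345,177],[470,150],[130,145],[330,85],[190,207]):
  print(uv,[onplane(t,uv,z).round(3) for z in (0,.2,.4)])
for uv in ([208,133],[285,147],[150,257],[318,25],[213,10]): print('side',uv,[onplane(s,uv,z).round(3) for z in (0,.2,.4)])
def q(yaw): return np.array([0,np.cos(yaw/2),np.sin(yaw/2),0])
for p,y in (([.27,-.35,.25],np.pi/2),([.4,-.1,.25],3*np.pi/4),([.47,.03,.22],np.pi-.17),([.45,.27,.22],np.pi)):
  print(p,np.round(env.solve_ik(p,q(y)),2))
E
```

```text
[345, 177] [array([ 0.533, -0.164,  0.   ]), array([ 0.505, -0.116,  0.2  ]), array([ 0.477, -0.068,  0.4  ])]
[470, 150] [array([ 0.604, -0.524,  0.   ]), array([ 0.562, -0.403,  0.2  ]), array([ 0.519, -0.281,  0.4  ])]
[130, 145] [array([0.636, 0.446, 0.   ]), array([0.586, 0.369, 0.2  ]), array([0.537, 0.292, 0.4  ])]
[330, 85] [array([ 0.804, -0.133,  0.   ]), array([ 0.721, -0.091,  0.2  ]), array([ 0.637, -0.05 ,  0.4  ])]
[190, 207] [array([0.456, 0.273, 0.   ]), array([0.443, 0.232, 0.2  ]), array([0.431, 0.19 , 0.4  ])]
side [208, 133] [array([ 0.82 , -0.142,  0.   ]), array([0.643, 0.122, 0.2  ]), array([0.466, 0.386, 0.4  ])]
side [285, 147] [array([ 0.561, -0.18 ,  0.   ]), array([0.457, 0.095, 0.2  ]), array([0.354, 0.37 , 0.4  ])]
side [150, 257] [array([0.666, 0.367, 0.   ]), array([0.533, 0.488, 0.2  ]), array([0.399, 0.609, 0.4  ])]
side [318, 25] [array([ 0.849, -1.323,  0.   ]), array([ 0.664, -0.726,  0.2  ]), array([ 0.479, -0.129,  0.4  ])]
side [213, 10] [array([ 1.479, -1.287,  0.   ]), array([ 1.116, -0.7  ,  0.2  ]), array([ 0.754, -0.113,  0.4  ])]
[0.27, -0.35, 0.25] [ 1.1   0.29 -0.31  2.    0.11  0.87  0.72]
[0.4, -0.1, 0.25] [ 0.66  0.27 -0.6   2.06  0.2   0.87  0.73]
[0.47, 0.03, 0.22] [ 0.42  0.44 -0.77  1.97  0.39  0.89  0.85]
[0.45, 0.27, 0.22] [ 0.07  0.63 -1.06  1.83  0.62  1.06  0.34]
```

```bash
python3 - <<'E'
import cv2
a=cv2.imread('pics/top0.png')[140:270,130:400]; cv2.imwrite('pics/top0c.png',cv2.resize(a,None,fx=2.9,fy=2.9,interpolation=3))
E
```

```text
(no output)
```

View pics/top0c.png

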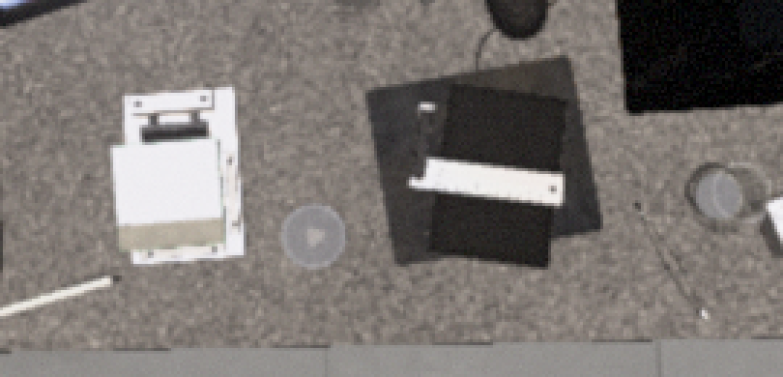

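```bash
cat >> h.py <<'E'
def q(yaw): return np.array([0,np.cos(yaw/2),np.sin(yaw/2),0])
def shot(n,names,im='wrist'):
    p=pose(); save(camera(im),n); c=cam(im,p); o={}
    for k in names:
        r=landmark_of(k,im); o[k]=r
        print(k,[(np.round(a['uv'],1).tolist(),round(a['score'],2)) for a in r[:2]])
    return p,c,o
E
python3 - <<'E'
from h import *
import pickle
env.reach([.28,-.33,.25],q(np.pi/2)); env.reach([.4,-.1,.25],q(3*np.pi/4))
print(env.current_time_s())
env.reach([.47,.05,.2],q(np.pi-.17))
S={}
S['a']=shot('w1.png',['grip','heel','toe'])
env.reach([.45,.27,.2],q(np.pi))
S['b']=shot('w2.png',['line_end','press_point','roller_mid','plate','heel','toe','grip'])
pickle.dump(S,open('S.pkl','wb'))
print(env.current_time_s(),pose(),env.current_ft_force())
E
```

```text
4.3833
grip [([243.9, 196.7], 0.9)]
heel [([240.4, 165.2], 0.71)]
toe [([244.3, 231.2], 0.81)]
line_end [([302.6, 157.0], 0.57)]
press_point [([260.4, 204.3], 0.58)]
roller_mid [([251.9, 224.8], 0.69), ([52.6, 178.2], 0.56)]
plate [([261.0, 180.0], 0.62)]
heel [([48.6, 180.9], 0.93), ([252.2, 223.9], 0.69)]
toe [([52.9, 243.4], 0.94), ([250.8, 224.7], 0.16)]
grip [([50.9, 209.0], 0.8)]
6.5917 (array([0.45032907, 0.26928247, 0.20002969]), array([ 5.63752657e-05,  6.53851017e-04,  9.99999778e-01, -1.15287162e-04])) [ 0.40866714 -0.76956098  0.02736319]
```

```bash
python3 - <<'E'
from h import *
import pickle
S=pickle.load(open('S.pkl','rb')); s=cam('side');t=cam('top')
ca,cb=S['a'][1],S['b'][1]
g=lambda k,n:S[k][2][n][0]['uv']
for n in ['heel','toe','grip']:
    x,e=tri([ca,cb],[g('a',n),g('b',n)]); print(n,x.round(4),np.round(e,1))
for n,uv in (('line_end',[170,215.4]),('roller_mid',[187.2,189.6]),('press_point',[190.3,196.6]),('plate',[189.3,206.1])):
    x,e=tri([cb,t],[g('b',n),uv]); print(n,x.round(4),np.round(e,1))
import cv2
for k in ('w1','w2'):
    a=cv2.imread(f'pics/{k}.png'); cv2.imwrite(f'pics/{k}b.png',cv2.resize(a,None,fx=1.5,fy=1.5,interpolation=3))
E
```

```text
heel [0.4561 0.0338 0.0206] [0.7 0.7]
toe [0.5353 0.0233 0.0182] [0.1 0.1]
grip [0.491  0.0309 0.0216] [0.7 0.7]
line_end [0.4315 0.3226 0.0177] [1.4 0.6]
roller_mid [0.4966 0.2666 0.0594] [2.2 0.9]
press_point [0.4855 0.2721 0.0132] [2.6 1.1]
plate [0.4586 0.2743 0.0072] [1.  0.4]
```

View pics/w1b.png

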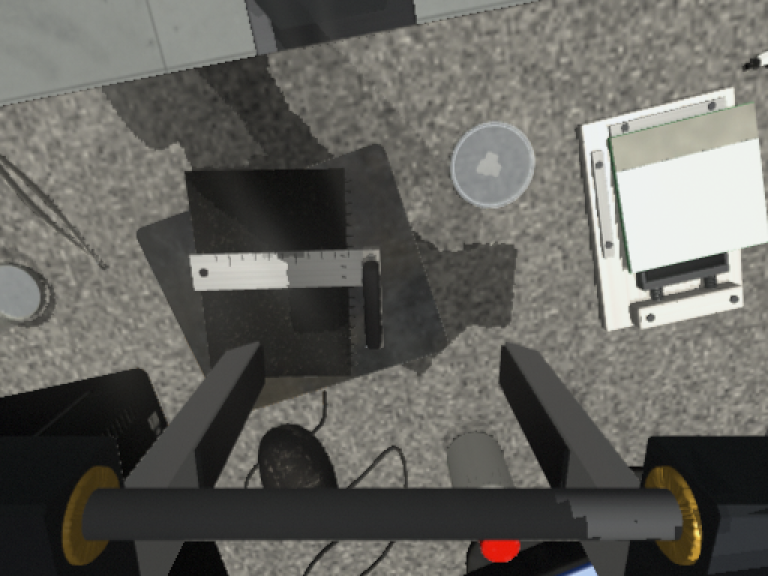

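View pics/w2b.png

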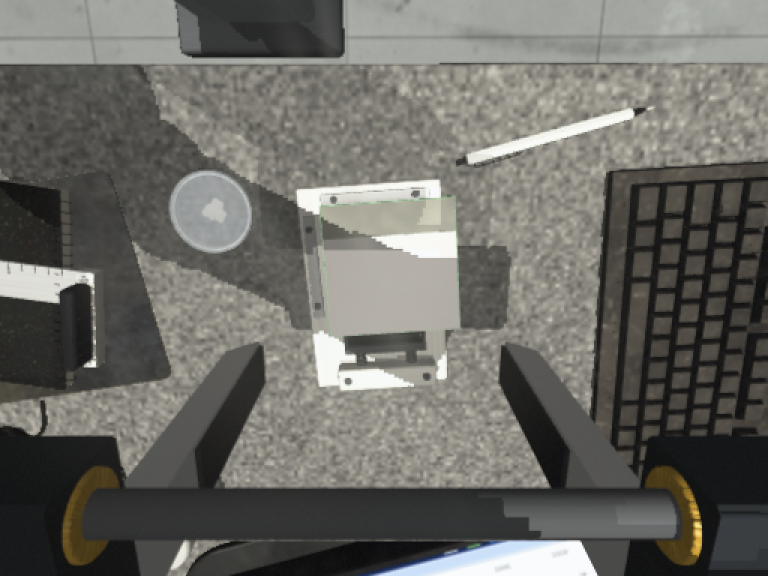

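```bash
python3 - <<'E'
import cv2
a=cv2.imread('pics/w2.png')[115:265,190:315]; cv2.imwrite('pics/w2c.png',cv2.resize(a,None,fx=4,fy=4,interpolation=3))
a=cv2.imread('pics/w1.png')[155:240,115:265]; cv2.imwrite('pics/w1c.png',cv2.resize(a,None,fx=5,fy=5,interpolation=3))
E
```

```text
(no output)
```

View pics/w2c.png

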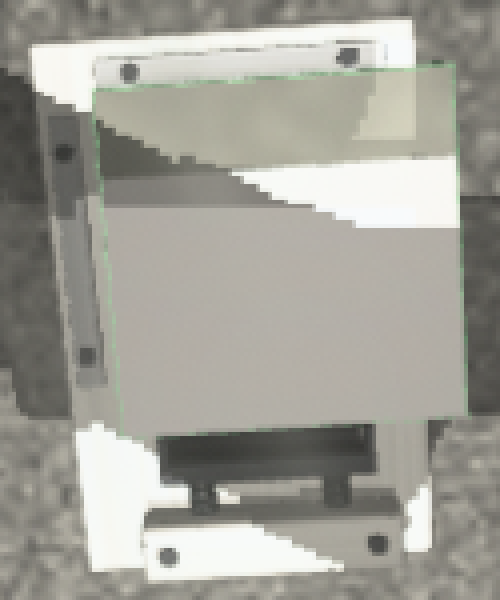

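View pics/w1c.png

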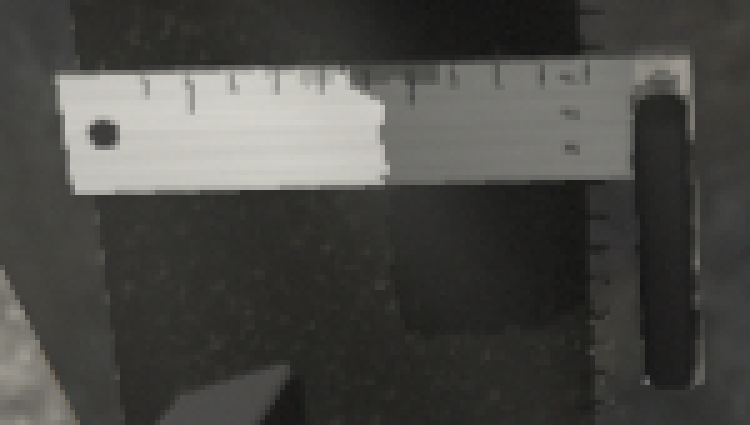

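```bash
python3 - <<'E'
from h import *
import pickle
S=pickle.load(open('S.pkl','rb')); ca,cb=S['a'][1],S['b'][1]
f=lambda u,v,z:onplane(cb,[190+u/4-.4,115+v/4-.4],z)[:2]
T=[f(32,45,.012),f(413,20,.012),f(430,550,.012),f(92,570,.012)]
P=[f(93,90,.017),f(455,65,.017),f(467,415,.028),f(120,435,.028)]
L=[f(100,180,.0195),f(456,156,.0195)]
for n,A in (('tray',T),('plate',P),('line',L)):
    A=np.array(A); print(n,A.round(4).tolist(),'c',A.mean(0).round(4)); d=np.roll(A,-1,0)-A; print(np.linalg.norm(d,axis=1).round(4),np.arctan2(d[:,1],d[:,0]).round(3))
g=lambda u,v,z:onplane(ca,[115+u/5-.4,155+v/5-.4],z)[:2]
# square blade: rule edge from heel side to tip, at z=.018 top
B=[g(690,50,.018),g(55,75,.018),g(72,193,.018),g(632,180,.018)]
A=np.array(B); d=np.roll(A,-1,0)-A; print('sq',A.round(4).tolist(),np.linalg.norm(d,axis=1).round(4),np.arctan2(d[:,1],d[:,0]).round(3))
# ridge top corners at z=.042
A=np.array([g(x,y,.042) for x,y in ((636,90),(688,90),(694,385),(648,388))]); d=np.roll(A,-1,0)-A; print('ridge',A.round(4).tolist(),A.mean(0),np.linalg.norm(d,axis=1).round(4),np.arctan2(d[:,1],d[:,0]).round(3))
E
```

```text
tray [[0.3965, 0.2047], [0.39, 0.3099], [0.5503, 0.3201], [0.5571, 0.2151]] c [0.4735 0.2625]
[0.1053 0.1607 0.1052 0.1609] [ 1.633  0.064 -1.506 -3.077]
plate [[0.4083, 0.2218], [0.4017, 0.3212], [0.4997, 0.327], [0.5058, 0.2272]] c [0.4539 0.2743]
[0.0996 0.0982 0.1    0.0976] [ 1.637  0.059 -1.51  -3.086]
line [[0.4329, 0.2231], [0.4264, 0.3221]] c [0.4296 0.2726]
[0.0992 0.0992] [ 1.637 -1.505]
sq [[0.4575, 0.0471], [0.4383, -0.0954], [0.4658, -0.0994], [0.4851, 0.0287]] [0.1438 0.0278 0.1295 0.0332] [-1.704 -0.144  1.422  2.552]
ridge [[0.4593, 0.0354], [0.4612, 0.0463], [0.5277, 0.0358], [0.5267, 0.0255]] [0.4937137  0.03574818] [0.011  0.0673 0.0103 0.0681] [ 1.397 -0.156 -1.673  2.996]
```

```bash
python3 - <<'E'
from h import *
env.set_gripper(0.0)
print(env.current_time_s())
env.reach([.4845,.274,.06],q(np.pi+.06))
env.servo_line([.4845,.274,.032],max_speed=.08)
f0=np.array(env.current_ft_force()); print('f0',f0.round(2),env.current_time_s())
z=.030
while z>.0155:
    env.servo_line([.4845,.274,z],max_speed=.04)
    f=np.array(env.current_ft_force())-f0; print(round(z,4),np.round(env.current_eef_pos()[2],4),f.round(2))
    if f[2]>11: break
    z-=.001
print(env.current_time_s())
env.servo_line([.4845,.274,.06],max_speed=.15)
print(env.current_time_s(),(np.array(env.current_ft_force())-f0).round(2))
E
```

```text
8.0083
f0 [1.08 0.59 0.52] 9.1417
0.03 0.0301 [-1.16 -0.63  0.31]
0.029 0.029 [-1.34 -0.55 -0.71]
0.028 0.0279 [-0.72 -0.61 -0.96]
0.027 0.0269 [-1.75 -1.25  0.18]
0.026 0.0263 [-2.3  -1.46  2.12]
0.025 0.0251 [-2.07 -1.64  2.7 ]
0.024 0.0239 [-0.79 -0.59  2.27]
0.023 0.0226 [-0.44  0.26 -0.59]
0.022 0.0218 [-1.79 -1.6  -0.59]
0.021 0.0209 [-1.02 -1.25 -0.93]
0.02 0.02 [-0.37 -0.43 -0.43]
0.019 0.0189 [-0.76 -0.9  -0.77]
0.018 0.0179 [-0.55 -1.05 -0.36]
0.017 0.0173 [-2.16 -1.71  4.46]
0.016 0.0173 [-3.09 -2.86 13.31]
12.8917
13.3333 [-2.16 -0.42 -0.09]
```

```bash
python3 - <<'E'
from h import *
import pickle
S={}
env.reach([.45,.23,.19],q(np.pi))
S['c']=shot('w3.png',['line_end','roller_mid','heel','toe','grip'])
env.reach([.46,.06,.16],q(np.pi-.143))
S['d']=shot('w4.png',['line_end','roller_mid','heel','toe','grip'])
p,c,o=S['d']
pickle.dump(S,open('S2.pkl','wb'))
for n in ('heel','toe','grip','line_end','roller_mid'):
    try:
        x,e=tri([S['c'][1],c],[S['c'][2][n][0]['uv'],o[n][0]['uv']]); print(n,x.round(4),np.round(e,1))
    except Exception as ex: print(n,ex)
for n,z in (('heel',.015),('toe',.015),('grip',.03)): print(n,[onplane(k[1],k[2][n][0]['uv'],z).round(4) for k in S.values() if k[2][n]])
print(env.current_time_s())
import cv2
a=cv2.imread('pics/w3.png')[110:260,205:345]; cv2.imwrite('pics/w3c.png',cv2.resize(a,None,fx=4,fy=4,interpolation=3))
a=cv2.imread('pics/w4.png')[120:270,105:275]; cv2.imwrite('pics/w4c.png',cv2.resize(a,None,fx=4,fy=4,interpolation=3))
E
```

```text
line_end [([336.1, 158.5], 0.82)]
roller_mid [([287.5, 228.1], 0.92), ([172.4, 139.5], 0.54)]
heel [([76.3, 181.8], 0.88)]
toe [([81.2, 249.0], 0.86)]
grip [([77.1, 216.2], 0.91)]
line_end [([460.1, 144.9], 0.32)]
roller_mid [([232.7, 217.2], 0.63), ([227.3, 182.6], 0.61)]
heel [([224.6, 183.2], 0.97), ([317.7, 124.4], 0.61)]
toe [([230.5, 253.4], 0.87)]
grip [([234.4, 218.8], 0.87), ([463.8, 179.0], 0.73)]
heel [0.4558 0.0319 0.0181] [0.3 0.3]
toe [0.5364 0.0249 0.0174] [0.9 1. ]
grip [0.4887 0.038  0.0377] [0.1 0.1]
line_end [ 0.4675  0.3508 -0.1176] [ 9.1 10. ]
roller_mid [0.1201 0.1587 1.0083] [7.4 7.1]
heel [array([0.4563, 0.0302, 0.015 ]), array([0.4569, 0.0315, 0.015 ])]
toe [array([0.5387, 0.0233, 0.015 ]), array([0.5364, 0.0246, 0.015 ])]
grip [array([0.4916, 0.0335, 0.03  ]), array([0.4914, 0.0371, 0.03  ])]
15.2833
```

View pics/w3c.png

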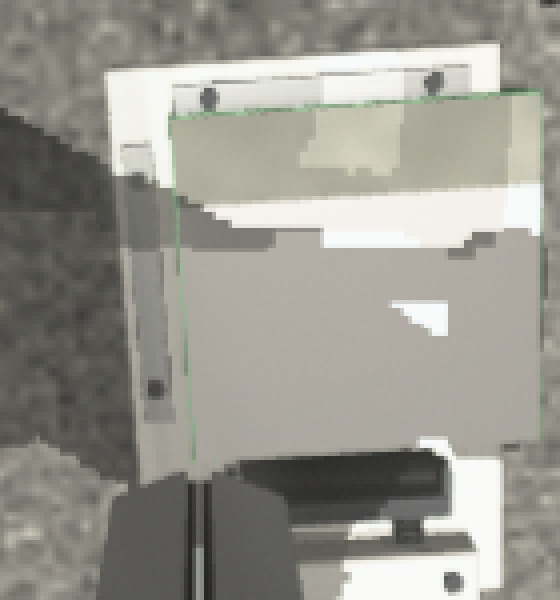

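View pics/w4c.png

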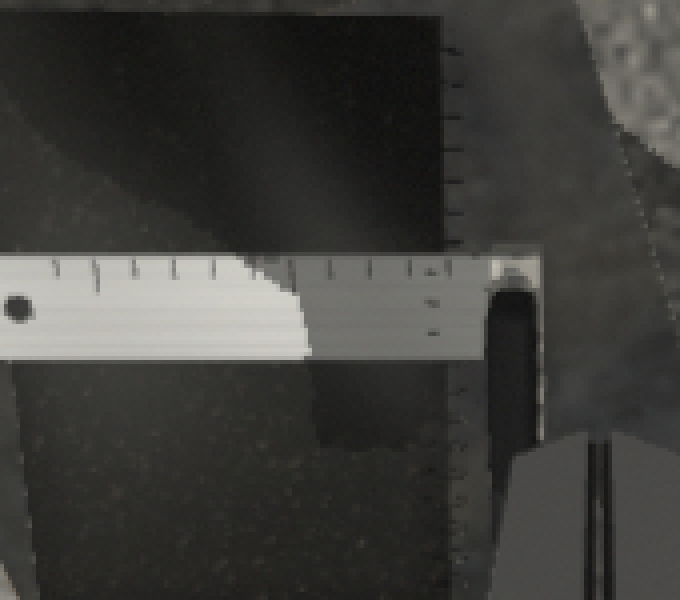

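```bash
python3 - <<'E'
from h import *
import pickle
S=pickle.load(open('S2.pkl','rb')); cb=S['c'][1]
f=lambda u,v,z:onplane(cb,[205+u/4-.4,110+v/4-.4],z)[:2]
T=[f(105,72,.012),f(497,45,.012),f(500,588,.012),f(140,487,.012)]
P=[f(170,115,.017),f(543,92,.017),f(541,443,.017),f(195,462,.017)]
L=[f(180,203,.017),f(541,183,.017)]
for n,A in (('tray',T),('plate',P),('line',L)):
    A=np.array(A); print(n,A.round(4).tolist(),'c',A.mean(0).round(4)); d=np.roll(A,-1,0)-A; print(np.linalg.norm(d,axis=1).round(4),np.arctan2(d[:,1],d[:,0]).round(3))
E
python3 - <<'E'
import sys; sys.path.insert(0,'.')
import os; os.chdir('.')
from h import *
g=np.array([.4893,.0368]); th=-.135
env.reach([g[0],g[1],.08],q(np.pi+th)); env.set_gripper(0.42)
env.servo_line([g[0],g[1],.045],max_speed=.1)
env.sleep(.1)
p=pose(); save(camera('wrist'),'w5.png'); 
f0=np.array(env.current_ft_force()); print('f0',f0.round(2),env.current_time_s(),env.current_width())
save(camera('side'),'s5.png',(220,130,350,220),5)
E
```

```text
tray [[0.397, 0.2041], [0.3899, 0.3089], [0.5501, 0.3201], [0.5173, 0.2119]] c [0.4636 0.2613]
[0.1051 0.1606 0.1131 0.1205] [ 1.638  0.07  -1.866 -3.077]
plate [[0.4079, 0.2216], [0.4018, 0.3208], [0.5015, 0.3276], [0.5074, 0.2282]] c [0.4546 0.2746]
[0.0994 0.0999 0.0997 0.0997] [ 1.632  0.068 -1.512 -3.076]
line [[0.4317, 0.2242], [0.4262, 0.3221]] c [0.4289 0.2731]
[0.0981 0.0981] [ 1.627 -1.515]
f0 [-0.1  -0.65 -0.24] 17.1417 0.41814078569427826
```

View pics/w5.png

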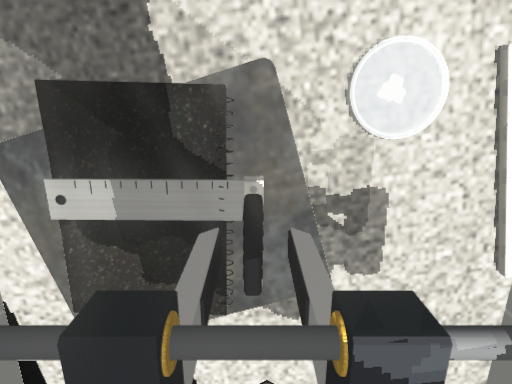

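View pics/s5.png

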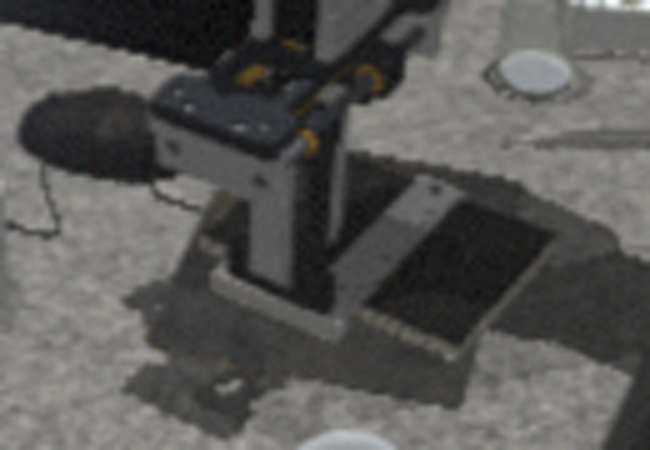

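```bash
python3 - <<'E'
from h import *
g=np.array([.4893,.0368]); f0=np.array([-.1,-.65,-.24])
for z in (.032,.027,.0245,.023,.022):
    env.servo_line([g[0],g[1],z],max_speed=.06)
    f=np.array(env.current_ft_force())-f0; print(z,f.round(2))
    if f[2]>4: break
env.set_gripper(0.0,grasp_force=45)
print('w',env.current_width(),env.current_width()*94,env.current_time_s(),(np.array(env.current_ft_force())-f0).round(2))
p=pose()
env.servo_line([p[0][0],p[0][1],p[0][2]+.06],max_speed=.1)
env.sleep(.1)
print('w',env.current_width(),(np.array(env.current_ft_force())-f0).round(2), env.current_time_s(),pose())
p=pose(); im=camera('wrist'); save(im,'w6.png'); save(im,'w6c.png',(10,130,310,330),2.6)
save(camera('side'),'s6.png',(220,110,370,220),5)
E
```

```text
0.032 [0.33 1.57 0.09]
0.027 [0.76 1.15 0.44]
0.0245 [-0.16  0.99  0.91]
0.023 [ 0.78 -0.13  0.14]
0.022 [-0.15  0.08 -0.09]
w 0.12713789422153998 11.950962056824759 19.1 [-0.64  0.33 -0.26]
w 0.12569125281890342 [ 0.74  0.4  -0.37] 19.95 (array([0.4887019 , 0.0365097 , 0.08138029]), array([-6.80792837e-04,  6.74451645e-02,  9.97722739e-01, -1.52215638e-04]))
```

View pics/w6c.png

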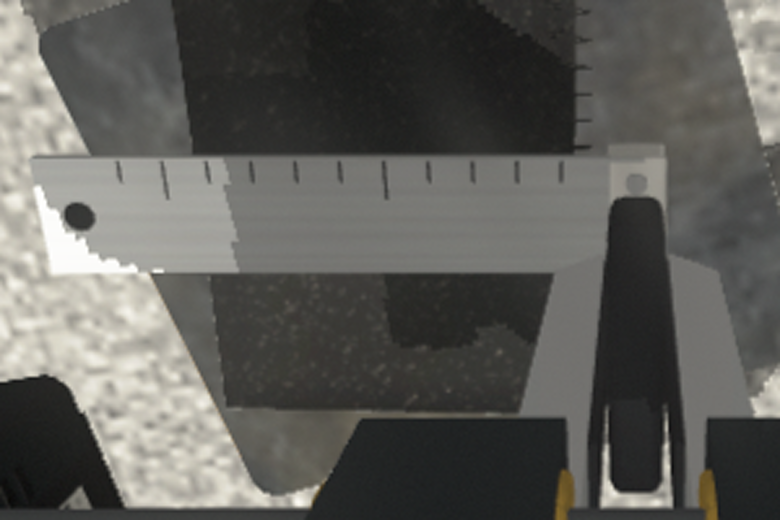

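View pics/s6.png

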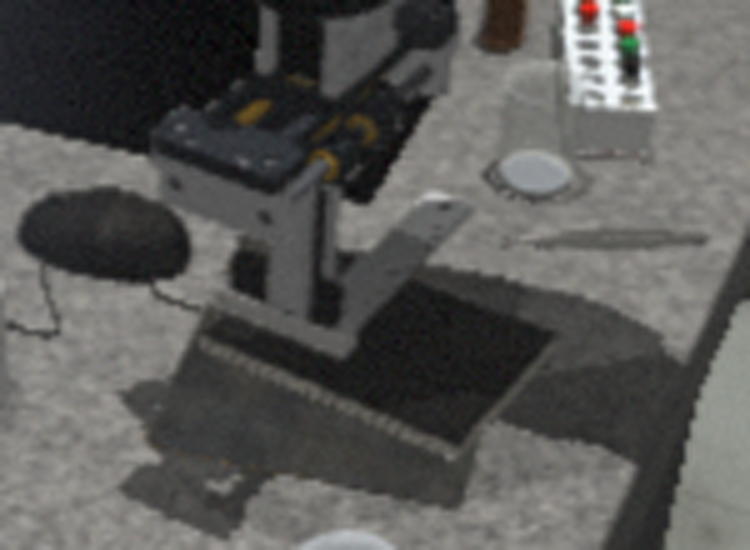

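```bash
python3 - <<'E'
from h import *
p=(np.array([0.4887019 , 0.0365097 , 0.08138029]),np.array([-6.80792837e-04,  6.74451645e-02,  9.97722739e-01, -1.52215638e-04]))
c=cam('wrist',p); Rt=R.from_quat(np.r_[p[1][1:],p[1][0]]).as_matrix()
for z in (.074,.076,.078,.080):
    f=lambda u,v:(Rt.T@(onplane(c,[10+u/2.6-.3,130+v/2.6-.3],z)-p[0]))[:2]*1e3
    a=[f(33,157),f(607,157),f(666,157),f(52,272),f(555,272)]
    print(z,[x.round(1).tolist() for x in a],'width',(a[0]-a[3])[0].round(2),(a[1]-a[4])[0].round(2),'len',(a[2]-a[0])[1].round(1))
E
```

```text
0.074 [[30.9, -138.3], [31.0, -6.7], [31.0, 6.9], [2.4, -139.5], [2.5, -19.3]] width 28.53 28.5 len 145.2
0.076 [[31.5, -136.8], [31.5, -6.6], [31.5, 6.8], [3.3, -138.0], [3.3, -19.1]] width 28.22 28.19 len 143.6
0.078 [[32.1, -135.4], [32.1, -6.5], [32.1, 6.7], [4.1, -136.5], [4.2, -18.9]] width 27.92 27.89 len 142.1
0.08 [[32.6, -133.9], [32.7, -6.4], [32.7, 6.6], [5.0, -135.0], [5.1, -18.7]] width 27.61 27.59 len 140.5
```

```bash
cat >> h.py <<'E'
psi=.0655
ex=np.array([np.cos(psi),np.sin(psi)]); ey=np.array([-np.sin(psi),np.cos(psi)])
LE=np.array([.4265,.3226])
def tcp(off_y,off_x=0): return LE+ex*(.0317+off_x)+ey*(.007+off_y)
E
python3 - <<'E'
from h import *
Q=q(np.pi+psi)
p=pose(); env.servo_line([*p[0][:2],.12],max_speed=.15)
env.reach([*tcp(.009),.12],Q)
env.servo_line([*tcp(.009),.045],max_speed=.12)
env.sleep(.1)
p=pose(); im=camera('wrist'); save(im,'w7.png'); save(im,'w7c.png',(10,110,310,330),2.6)
print(p,env.current_width(),env.current_ft_force(),env.current_time_s())
save(camera('side'),'s7.png',(190,190,320,300),5)
E
```

```text
(array([0.45764998, 0.34113859, 0.04588592]), array([ 6.58968676e-04, -3.26532154e-02,  9.99466376e-01,  5.45102834e-04])) 0.12425823602341705 [ 0.75957947  0.14381942 -0.92547641] 22.5417
```

View pics/w7c.png

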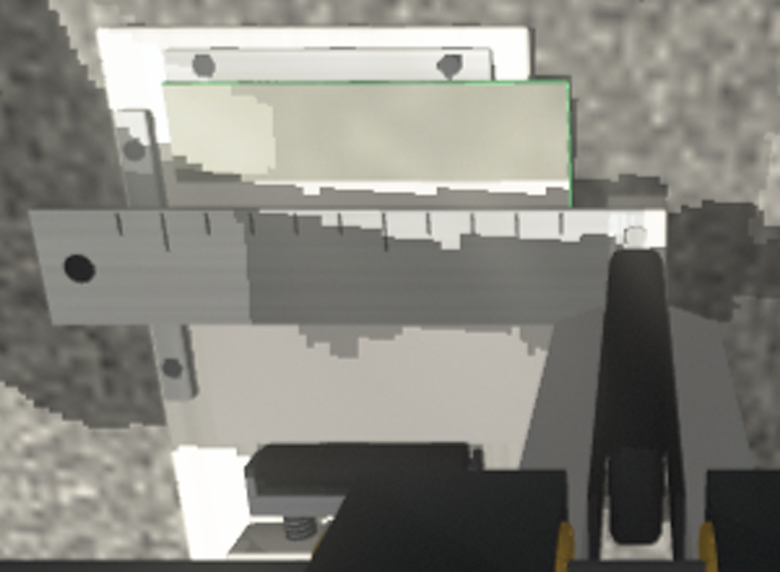

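View pics/s7.png

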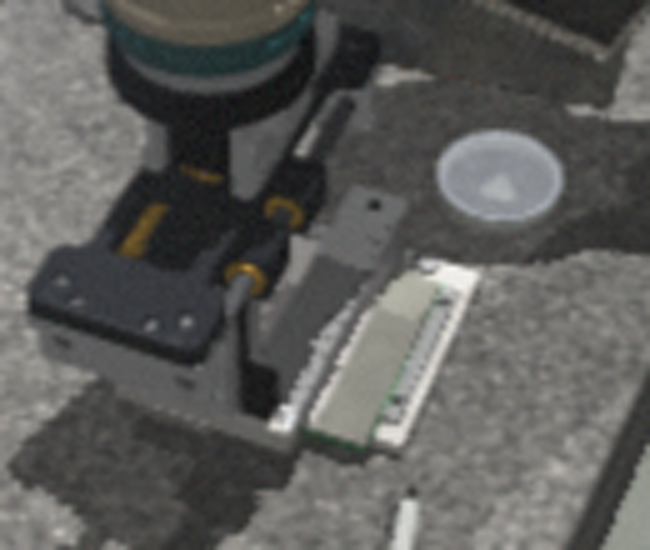

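```bash
python3 - <<'E'
from h import *
p=(np.array([0.45764998, 0.34113859, 0.04588592]), np.array([ 6.58968676e-04, -3.26532154e-02,  9.99466376e-01,  5.45102834e-04]))
c=cam('wrist',p); Rt=R.from_quat(np.r_[p[1][1:],p[1][0]]).as_matrix()
def f(u,v,z): return ((Rt.T@(onplane(c,[10+u/2.6-.3,110+v/2.6-.3],z)-p[0]))[:2]*1e3).round(1)
zt=p[0][2]
print('blade',f(30,210,zt-.0042),f(607,210,zt-.0042),f(666,210,zt-.0042),f(52,325,zt-.0042))
print('line',f(165,183,.017),f(570,181,.017),'near edge',f(163,82,.017),f(570,81,.017))
print('stop top inner near/far',f(150,109,.016),f(196,397,.016),f(166,208,.016))
print('near stop',f(163,50,.016),f(490,48,.016))
print('tray',f(97,28,.012),f(530,26,.012))
E
```

```text
blade [  31.7 -136.3] [31.7 -6.4] [31.7  6.9] [   3.6 -136.9]
line [  31.8 -119.1] [ 32.3 -16.6] near edge [  57.2 -115.5] [ 57.5 -16. ]
stop top inner near/far [  50.4 -120.4] [ -29.  -120.7] [  24.9 -120.4]
near stop [  64.8 -114.9] [ 65.3 -35.4]
tray [  69.8 -132.5] [ 70.3 -25.9]
```

```bash
python3 - <<'E'
from h import *
fz=[]
env.servo_line([*tcp(.009,-.0003),.030],max_speed=.08); env.sleep(.15)
f0=np.mean([env.current_ft_force() for _ in range(3)],0); print('f0',f0.round(2))
z=.028
while z>.0215:
    env.servo_line([*tcp(.009,-.0003),z],max_speed=.03)
    f=np.array(env.current_ft_force())-f0; print(round(z,4),np.round(env.current_eef_pos()[2],4),f.round(2),np.array(env.current_torque()).round(2))
    if f[2]>2.5: break
    z-=.0007
print(env.current_time_s(),pose())
E
```

```text
f0 [ 0.26 -0.16 -1.89]
0.028 0.028 [0.14 0.68 0.06] [ 0.15 -0.16  0.05]
0.0273 0.0273 [-0.25  0.25 -0.1 ] [ 0.13 -0.15  0.02]
0.0266 0.0266 [-0.98  0.38  1.25] [ 0.15 -0.15  0.02]
0.0259 0.0258 [-1.63  0.48  0.27] [ 0.1  -0.16  0.03]
0.0252 0.0252 [-1.01 -0.64 -0.03] [ 0.12 -0.11  0.01]
0.0245 0.0245 [-0.26 -0.12  0.33] [ 0.18 -0.2  -0.01]
0.0238 0.0244 [-0.28 -0.5   7.4 ] [-0.24  0.15  0.02]
24.8333 (array([0.45688085, 0.34077109, 0.02439891]), array([ 2.90794089e-04, -3.27716194e-02,  9.99462824e-01,  2.83992091e-06]))
```

```bash
python3 - <<'E'
from h import *
zc=.0251
env.servo_line([*tcp(.009,-.0003),zc],max_speed=.03); env.sleep(.1)
f0=np.mean([env.current_ft_force() for _ in range(3)],0); print('f0',f0.round(2))
for o in list(np.arange(.006,-.0035,-.0015))+list(np.arange(-.0035,-.0090,-.0005)):
    env.servo_line([*tcp(o,-.0003),zc],max_speed=.03)
    f=np.array(env.current_ft_force())-f0; P=np.array(env.current_eef_pos()); d=P[:2]-tcp(0,-.0003)
    print(round(o*1e3,1),'act',(d@ey*1e3).round(2),(d@ex*1e3).round(2),P[2].round(4),'fy',(f[:2]@ey).round(2),'fx',(f[:2]@ex).round(2),'fz',f[2].round(2),'t',np.array(env.current_torque()).round(2))
    if f[:2]@ey>20: break
p=pose(); im=camera('wrist'); save(im,'w8.png'); save(im,'w8c.png',(10,110,310,330),2.6)
print(p,env.current_time_s())
E
```

```text
f0 [-0.26 -0.78 -0.31]
6.0 act 5.52 -0.02 0.0249 fy 1.18 fx 0.29 fz -1.28 t [ 0.14 -0.15 -0.02]
4.5 act 4.36 0.03 0.0251 fy 0.79 fx 0.46 fz -2.08 t [ 0.16 -0.13  0.05]
3.0 act 2.84 0.01 0.0251 fy 1.27 fx 0.26 fz -0.39 t [ 0.17 -0.15  0.04]
1.5 act 1.3 0.02 0.0251 fy 0.81 fx 0.65 fz -1.24 t [ 0.14 -0.12  0.02]
0.0 act 0.07 -0.04 0.0251 fy 1.16 fx 0.28 fz -1.63 t [ 0.22 -0.12  0.01]
-1.5 act -0.13 -0.01 0.0252 fy 2.97 fx 0.51 fz -3.43 t [ 1.09 -0.04  0.02]
-3.0 act -0.32 -0.01 0.0254 fy 6.72 fx 0.39 fz -3.01 t [1.66 0.02 0.03]
-3.5 act -0.32 -0.02 0.0255 fy 6.33 fx 0.69 fz -3.94 t [ 1.78  0.02 -0.  ]
-4.0 act -0.38 0.02 0.0256 fy 7.28 fx 0.53 fz -3.55 t [1.94 0.06 0.05]
-4.5 act -0.52 -0.03 0.0257 fy 7.7 fx 0.21 fz -3.96 t [2.06 0.06 0.03]
-5.0 act -0.64 -0.0 0.0258 fy 8.87 fx -0.38 fz -2.95 t [ 2.16  0.15 -0.  ]
-5.5 act -0.95 0.02 0.0258 fy 8.89 fx 0.57 fz -3.55 t [2.15 0.18 0.06]
-6.0 act -1.42 0.05 0.0259 fy 8.41 fx 0.6 fz -3.38 t [2.2  0.12 0.01]
-6.5 act -1.92 0.01 0.0259 fy 9.33 fx -0.91 fz -2.23 t [ 2.2   0.2  -0.03]
-7.0 act -2.42 -0.0 0.0259 fy 8.16 fx -0.93 fz -3.14 t [ 2.18  0.14 -0.05]
-7.5 act -2.92 0.0 0.0259 fy 9.22 fx -0.13 fz -2.52 t [2.17 0.22 0.03]
-8.0 act -3.46 0.01 0.0259 fy 8.63 fx -0.24 fz -3.02 t [2.22 0.14 0.01]
-8.5 act -3.94 0.02 0.0259 fy 8.36 fx -0.6 fz -2.67 t [2.15 0.2  0.  ]
(array([0.45764885, 0.32770983, 0.02591363]), array([ 5.25882114e-04, -3.36885891e-02,  9.99424929e-01,  3.82269980e-03])) 29.7333
```

View pics/w8c.png

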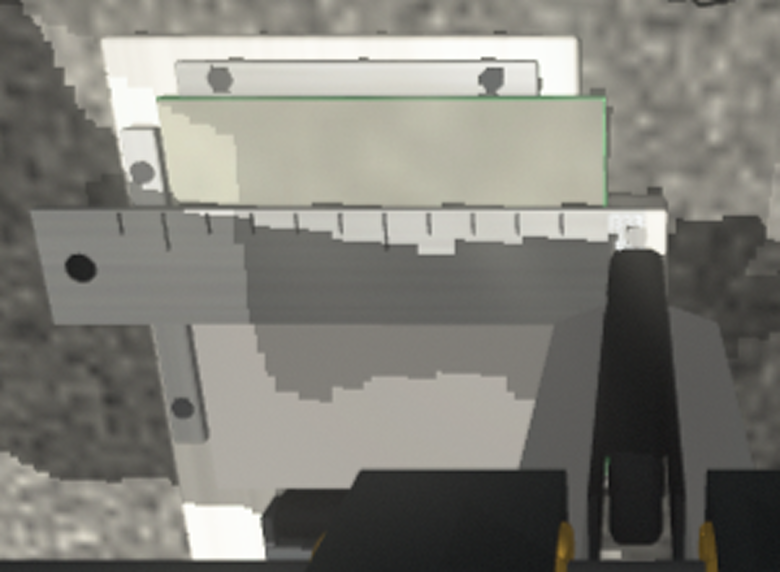

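```bash
python3 - <<'E'
from h import *
zc=.0251; f0=np.array([-.26,-.78,-.31])
for o in np.arange(-.009,-.0145,-.0005):
    env.servo_line([*tcp(o,-.0003),zc],max_speed=.03)
    f=np.mean([env.current_ft_force() for _ in range(2)],0)-f0; P=np.array(env.current_eef_pos()); d=P[:2]-tcp(0,-.0003)
    print(round(o*1e3,1),'act',(d@ey*1e3).round(2),(d@ex*1e3).round(2),P[2].round(4),'fy',(f[:2]@ey).round(2),'fx',(f[:2]@ex).round(2),'fz',f[2].round(2),'t',np.array(env.current_torque()).round(2))
    if f[:2]@ey>14: break
p=pose(); im=camera('wrist'); save(im,'w9.png'); save(im,'w9c.png',(10,110,310,330),2.6)
print(p,env.current_time_s())
E
```

```text
-9.0 act -4.48 0.05 0.0259 fy 8.38 fx -0.6 fz -1.87 t [ 2.2   0.22 -0.05]
-9.5 act -4.97 0.02 0.0259 fy 8.63 fx 0.71 fz -2.21 t [ 2.15  0.18 -0.04]
-10.0 act -5.41 0.04 0.0259 fy 8.72 fx -0.16 fz -2.81 t [ 2.2   0.16 -0.04]
-10.5 act -5.45 0.03 0.0259 fy 9.11 fx 0.31 fz -3.27 t [2.35 0.23 0.03]
-11.0 act -5.45 0.0 0.026 fy 10.76 fx 0.3 fz -4.19 t [2.55 0.2  0.03]
-11.5 act -5.48 0.01 0.026 fy 11.1 fx 0.97 fz -3.14 t [ 2.68  0.2  -0.02]
-12.0 act -5.47 0.01 0.0261 fy 11.8 fx 0.13 fz -3.21 t [ 2.83  0.2  -0.04]
-12.5 act -5.53 0.02 0.0262 fy 12.78 fx -0.09 fz -3.17 t [ 2.98  0.24 -0.01]
-13.0 act -5.56 0.06 0.0263 fy 12.3 fx 0.54 fz -3.44 t [ 3.05  0.28 -0.01]
-13.5 act -5.54 -0.0 0.0264 fy 13.49 fx -0.77 fz -4.26 t [ 3.31  0.32 -0.01]
-14.0 act -5.61 0.04 0.0265 fy 13.72 fx -0.8 fz -3.39 t [ 3.39  0.37 -0.06]
-14.5 act -5.62 0.02 0.0266 fy 14.47 fx -0.25 fz -3.69 t [ 3.54  0.34 -0.02]
(array([0.45776592, 0.32603708, 0.02656664]), array([ 9.75008312e-04, -3.45570937e-02,  9.99374560e-01,  7.43949858e-03])) 32.7833
```

View pics/w9c.png

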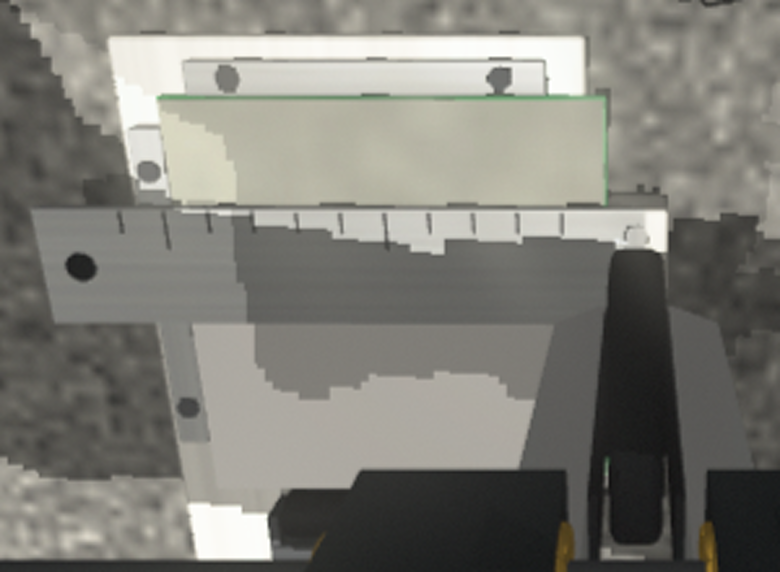

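```bash
python3 - <<'E'
from h import *
f0=np.array([-.26,-.78,-.31])
def st(n):
    f=np.mean([env.current_ft_force() for _ in range(2)],0)-f0; P=np.array(env.current_eef_pos()); d=P[:2]-tcp(0,-.0003)
    print(n,'act',(d@ey*1e3).round(2),(d@ex*1e3).round(2),P[2].round(4),'fy',(f[:2]@ey).round(2),'fz',f[2].round(2),np.round(env.current_tool_rot(),4)); return f
env.servo_line([*tcp(-.0075,-.0003),.0251],max_speed=.03); st('back')
for z in (.0246,.0242,.0238,.0234):
    env.servo_line([*tcp(-.0075,-.0003),z],max_speed=.03); f=st(z)
    if f[2]>3: break
p=pose(); im=camera('wrist'); save(im,'w10c.png',(10,110,310,330),2.6)
print(env.current_time_s())
E
```

```text
back act -5.34 -0.01 0.0256 fy 6.68 fz -0.27 [ 3.000e-04 -3.320e-02  9.994e-01  1.800e-03]
0.0246 act -5.32 -0.03 0.0251 fy 7.13 fz -0.17 [ 3.000e-04 -3.320e-02  9.994e-01  2.000e-03]
0.0242 act -5.3 0.07 0.025 fy 6.5 fz 1.81 [ 4.000e-04 -3.320e-02  9.994e-01  1.900e-03]
0.0238 act -5.23 0.1 0.0247 fy 6.56 fz 2.8 [ 5.000e-04 -3.320e-02  9.994e-01  1.900e-03]
0.0234 act -5.19 0.09 0.0245 fy 7.83 fz 3.3 [ 6.000e-04 -3.320e-02  9.994e-01  1.900e-03]
34.2167
```

View pics/w10c.png

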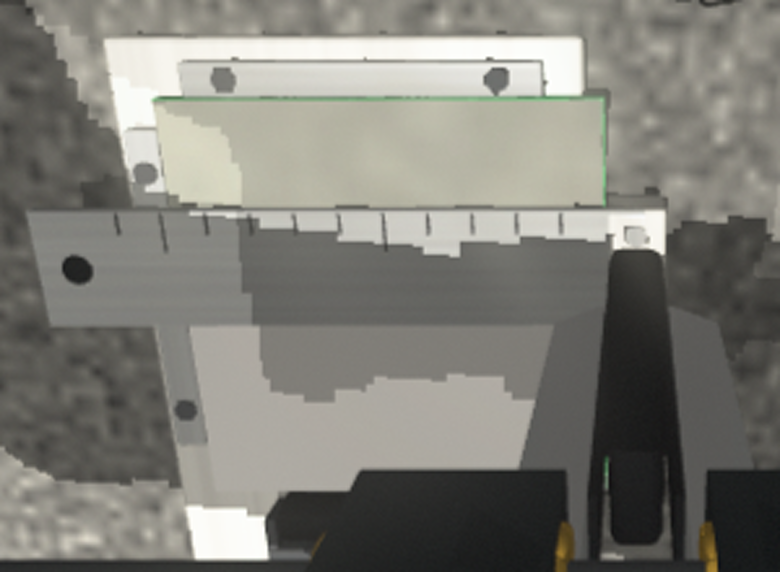

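```bash
python3 - <<'E'
from h import *
env.servo_line([*tcp(-.0068,-.0003),.0240],max_speed=.03)
env.set_gripper(0.35)
P=pose()[0]; print(P,env.current_ft_force(),env.current_width())
env.servo_line([P[0],P[1],.075],max_speed=.1)
env.sleep(.1)
p=pose(); im=camera('wrist'); save(im,'w11.png'); save(im,'w11c.png',(10,110,310,330),2.6); print(p)
T=p[0]+np.r_[-ex*.01-ey*.07,.12]
env.reach(T,q(np.pi+psi)); env.sleep(.1)
import pickle
S=shot('w12.png',['heel','toe','line_end','grip','plate']); pickle.dump(S,open('S3.pkl','wb'))
save(camera('side'),'s12.png',(190,190,320,300),5)
save(cv2.imread('pics/w12.png')[:,:,::-1],'w12c.png',(150,80,410,280),3)
print(S[0],env.current_time_s())
E
```

```text
[0.4578973  0.32433293 0.02389833] [ 0.20281413 -0.40574074 -0.29660759] 0.34846478744982995
(array([0.45755193, 0.32387724, 0.0743783 ]), array([-4.66072646e-04, -3.27303261e-02,  9.99464029e-01, -4.04100851e-04]))
heel [([313.5, 159.5], 0.77)]
toe [([309.6, 224.5], 0.64), ([268.4, 177.3], 0.35)]
line_end [([312.2, 161.0], 0.64)]
grip [([319.3, 192.6], 0.61)]
plate [([268.0, 177.6], 0.93)]
(array([0.4514005 , 0.25376176, 0.19283979]), array([-1.16671459e-03, -3.32867096e-02,  9.99445146e-01, -1.85091889e-04])) 36.8833
```

View pics/w12c.png

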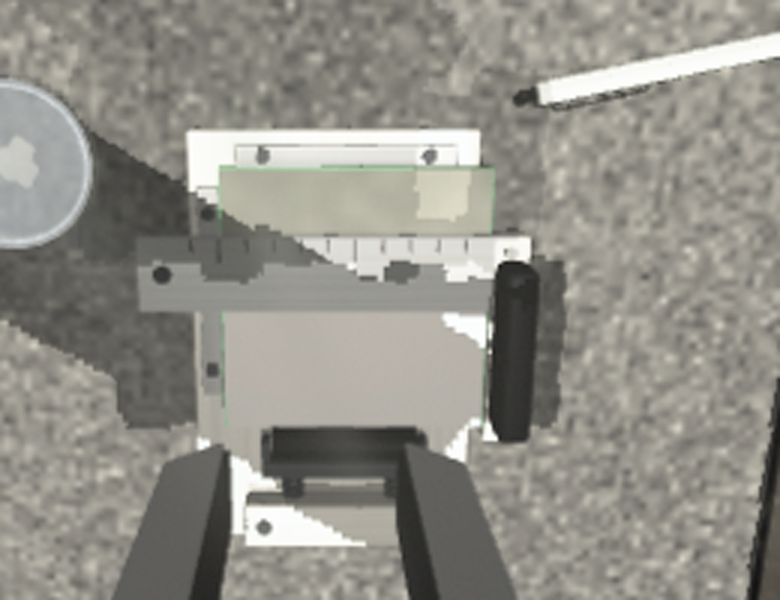

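View pics/w11c.png

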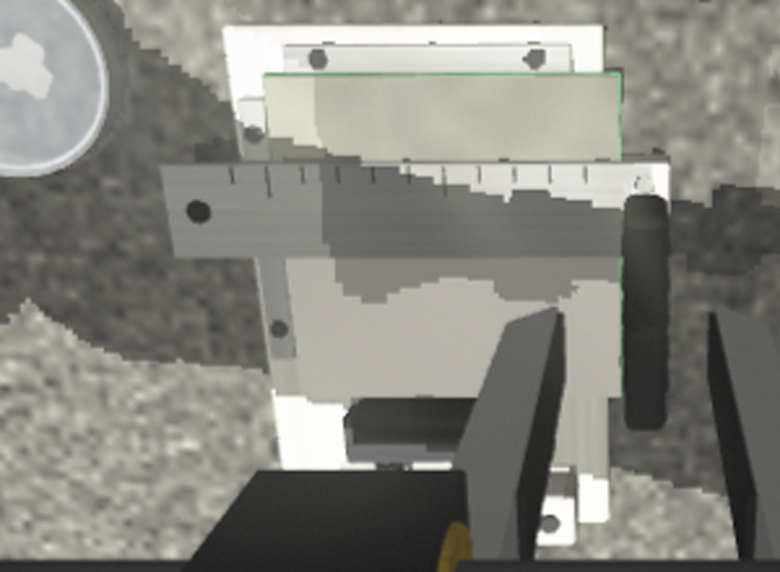

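View pics/s12.png

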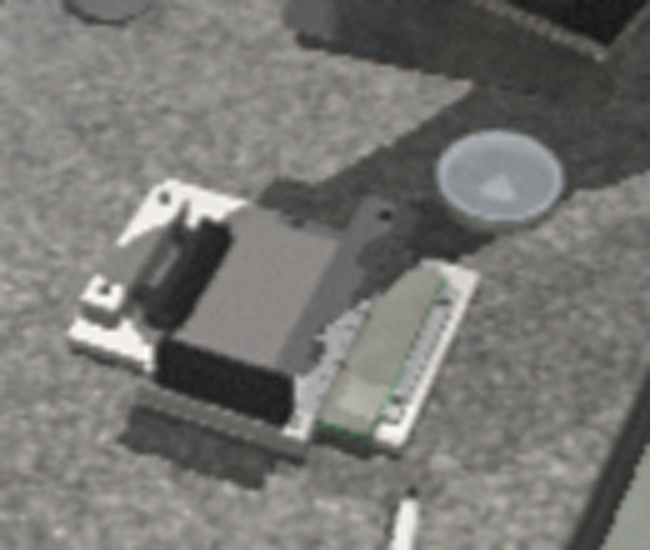

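```bash
python3 - <<'E'
from h import *
import pickle
def rep(p,off,s,pts):
    c=cam('wrist',p)
    for n,u,v,z in pts:
        P=onplane(c,[off[0]+(u+.5)/s-.5,off[1]+(v+.5)/s-.5],z)[:2]-LE
        print(n,'tray-aligned rel LE mm',np.round([P@ex*1e3,P@ey*1e3],1))
p11=(np.array([0.45755193, 0.32387724, 0.0743783 ]), np.array([-4.66072646e-04, -3.27303261e-02,  9.99464029e-01, -4.04100851e-04]))
rep(p11,(10,110),2.6,[('plate nl',264,73,.017),('plate nr',622,73,.017),('plate fr',623,397,.017),('line@r',621,160,.017),('line@l',275,160,.017),('rule tip',161,165,.020),('rule heel',669,162,.020),('blade tip far',174,258,.020),('blade far r',621,256,.020),('stop n',263,97,.016),('stop f',297,358,.016)])
S=pickle.load(open('S3.pkl','rb'))
print()
rep(S[0],(150,80),3,[('plate nl',219,167,.017),('plate nr',494,166,.017),('plate fl',226,427,.017),('plate fr',484,427,.017),('rule tip',138,238,.020),('rule heel',531,237,.020),('blade tip far',140,312,.02),('blade far r',490,311,.02),('stop n',217,188,.016),('stop f',220,392,.016),('toe in',485,440,.020),('toe out',530,441,.020)])
for n,z in (('heel',.017),('toe',.017),('line_end',.017),('plate',.012)): 
    P=onplane(S[1],S[2][n][0]['uv'],z)[:2]-LE; print(n,np.round([P@ex*1e3,P@ey*1e3],1))
E
python3 - <<'E'
import cv2
a=cv2.imread('pics/w11.png')[130:280,60:270]; cv2.imwrite('pics/w11d.png',cv2.resize(a[:,130:210],None,fx=7,fy=4,interpolation=2))
E
```

```text
plate nl tray-aligned rel LE mm [ -25.1 -103.9]
plate nr tray-aligned rel LE mm [-25.1  -4.6]
plate fr tray-aligned rel LE mm [74.7 -4.8]
line@r tray-aligned rel LE mm [-0.4 -5. ]
line@l tray-aligned rel LE mm [  -0.4 -103.9]
rule tip tray-aligned rel LE mm [   0.4 -135. ]
rule heel tray-aligned rel LE mm [-0.5  8.6]
blade tip far tray-aligned rel LE mm [  28.2 -135.6]
blade far r tray-aligned rel LE mm [27.5 -5.1]
stop n tray-aligned rel LE mm [ -18.2 -105.5]
stop f tray-aligned rel LE mm [  62. -105.]

plate nl tray-aligned rel LE mm [ -24.9 -104.6]
plate nr tray-aligned rel LE mm [-25.4  -5.7]
plate fl tray-aligned rel LE mm [  75.  -104.5]
plate fr tray-aligned rel LE mm [74.8 -4.3]
rule tip tray-aligned rel LE mm [   0.3 -134.5]
rule heel tray-aligned rel LE mm [-0.2  8.5]
blade tip far tray-aligned rel LE mm [  28.2 -135.1]
blade far r tray-aligned rel LE mm [27.6 -5. ]
stop n tray-aligned rel LE mm [ -17.3 -105.6]
stop f tray-aligned rel LE mm [  61.  -106.6]
toe in tray-aligned rel LE mm [79.  -4.2]
toe out tray-aligned rel LE mm [79.4 13.2]
heel [ 1.3 -5.3]
toe [78.  -5.8]
line_end [ 3.  -6.6]
plate [ 23.  -54.9]
```

View pics/w11d.png

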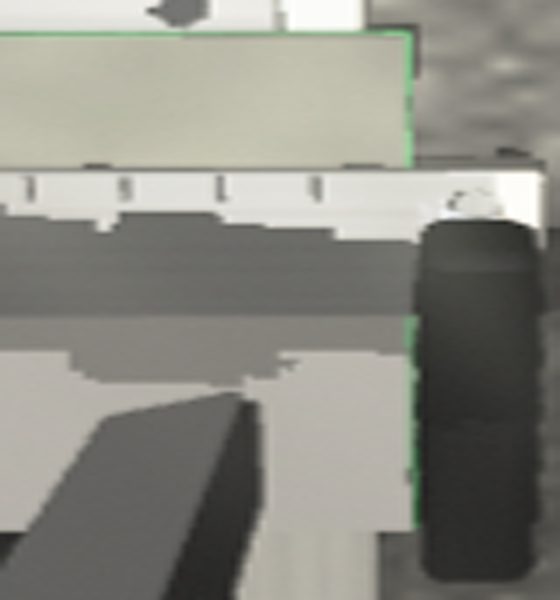

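```bash
python3 - <<'E'
from h import *
# camera above point on left edge, ~25mm from far end
C=LE+ex*.045-ey*.105
T=C+ex*.045
print(T)
env.reach([*T,.075],q(np.pi+psi)); env.sleep(.2)
p=pose(); im=camera('wrist'); save(im,'w13.png'); print(p,env.current_time_s())
c=cam('wrist',p)
u,v=proj(c,[*(LE+ex*.03-ey*.103),.017]); u,v=int(u),int(v); print(u,v)
save(im,'w13c.png',(u-50,v-70,u+50,v+50),6)
E
```

```text
[0.52317959 0.22371594]
(array([0.52341691, 0.22518462, 0.07696658]), array([ 1.35694996e-03, -3.35284388e-02,  9.99436553e-01,  7.60385259e-04])) 37.7583
254 131
```

View pics/w13c.png

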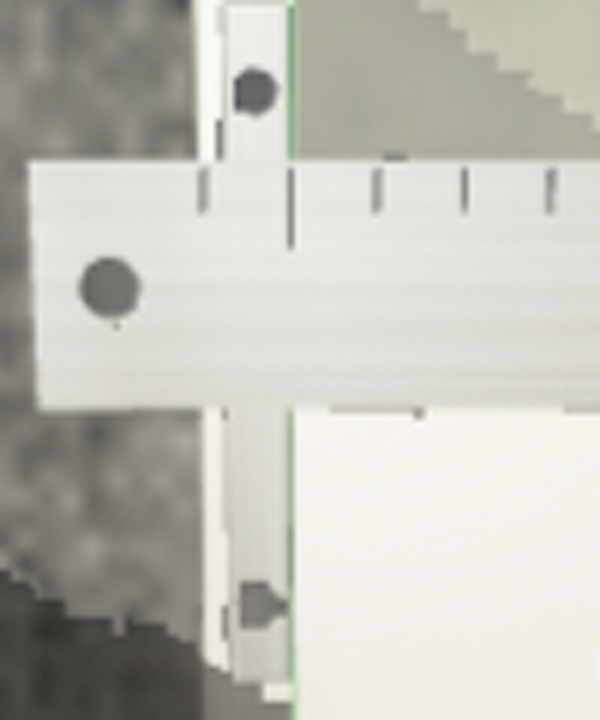

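View pics/w13.png

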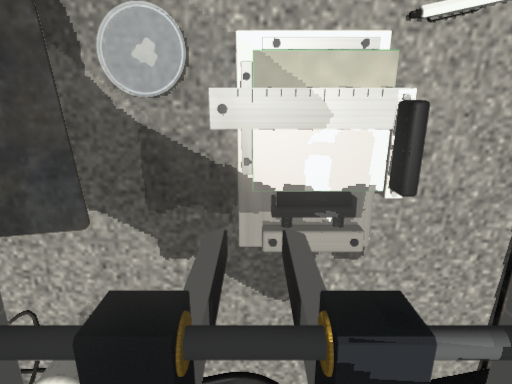

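```bash
python3 - <<'E'
from h import *
C=LE+ex*.045-ey*.012
T=C+ex*.045
env.reach([*T,.09],q(np.pi+psi)); env.sleep(.2)
p=pose(); im=camera('wrist'); save(im,'w14.png'); print(p,env.current_time_s())
c=cam('wrist',p)
u,v=proj(c,[*(LE+ex*.04-ey*.005),.017]); u,v=int(u),int(v); print(u,v)
save(im,'w14c.png',(u-50,v-70,u+50,v+50),6)
E
python3 -c "
import cv2
a=cv2.imread('pics/w13.png')[75:210,350:440]; cv2.imwrite('pics/w13d.png',cv2.resize(a,None,fx=4.4,fy=4.4,interpolation=3))"
```

```text
(array([0.51757221, 0.31466306, 0.0897884 ]), array([-2.66888549e-05, -3.17728379e-02,  9.99494797e-01, -7.98482728e-04])) 38.475
265 142
```

View pics/w14c.png

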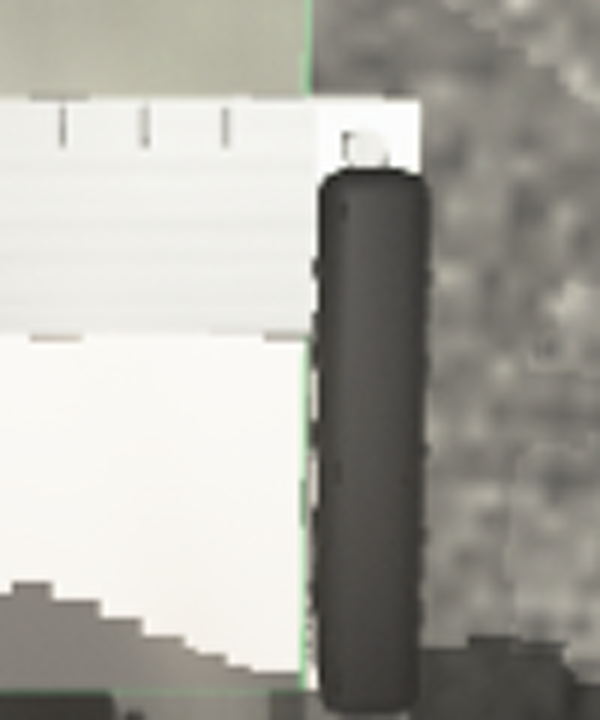

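View pics/w13d.png

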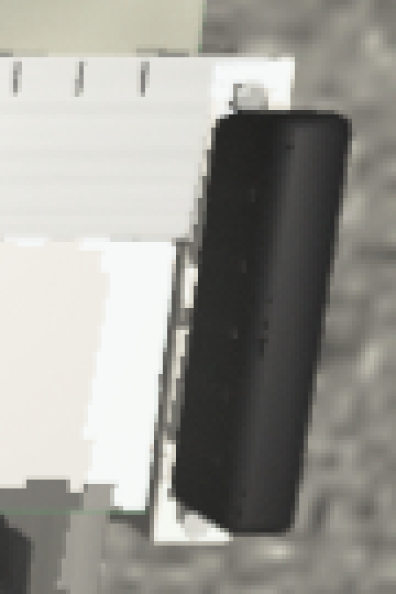

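```bash
python3 - <<'E'
from h import *
p=pose()[0]; env.servo_line([p[0]-.03,p[1]-.03,.18],max_speed=.12); env.sleep(.2)
im=camera('top'); save(im,'top15.png',(130,110,400,270),2.9)
print(env.current_ft_force(),env.current_time_s())
env.job_done()
E
```

```text
[-0.34849775 -0.54474099 -0.05584823] 39.7083
the job is handed in; nothing more can be done
```

View pics/top15.png

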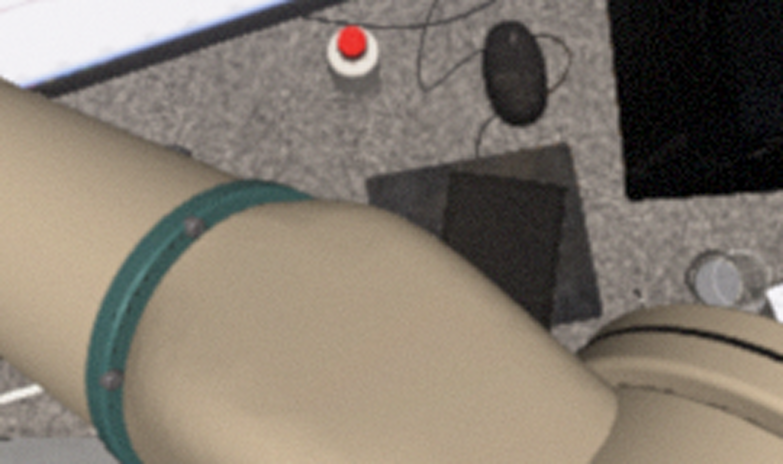

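The job is handed in at about 39.7 s of the 64 s allowed, with no verdict reported.

**Done:** I pressed the plate down until it snapped in. Force dropped off near tool height 23 mm, then firm contact came at 17.3 mm, and afterwards its edges measured about 100 × 100 mm as a level plate. I then took the square from the logbook by its ridge and lowered its blade to the plate. With the stock I pushed the plate about 5 mm sideways, at about 8.5 N, until it stopped hard against the side stop. I then lowered the blade until it rested on the plate, let go and backed the arm away.

**Last checks, from wrist pictures:**
- **Plate and side stop:** a first measurement of the edges suggested a gap of about 1 mm. A close-up and the hard stop under push both show the plate against the stop, so I took it as touching.
- **Stock and plate edge:** flush to about 0.5 mm at both ends.
- **Ruling edge:** within about 0.5 mm of the zone's edge. The networks' own landmarks differed by a millimetre or two.
- **Blade:** looks flat, but the pictures only resolve its height to about 1–2 mm. Its height was mainly confirmed by contact at the same tool height, 24.4–24.5 mm, on two touches.
- **Other things:** I saw no sign that the dish, pen, bottle or beaker had been moved. The final top view showed the bottle and beaker in place but the arm hid the dish and most of the pen, which earlier wrist pictures showed undisturbed.

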